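Seat the sample carrier in the photometer's corner and hold it there

ROBOT

A 6-joint arm with a two-finger parallel gripper is mounted at the origin on the work surface. World frame = base frame: x ahead of the robot, y to its left, z up, the work surface at z = 0. Lengths are in m, angles in rad, forces in N, time in s.
With the tool pointing down it reaches from about 0.3 to 0.875 m from the base axis. Payload 6.4 kg.
Tool frame: the origin (TCP) lies between the finger pads; the fingertips stand tip_extent ahead of it and the grasp point (between the pads) lies 5 mm behind it (tip_extent is the distance from the TCP to the fingertips, in m); z points along the fingers, y is the direction in which the jaws open and shut (so a half turn about z gives the same grasp; the last joint's range is limited). The gripper opens to 85 mm and grips with 20 to 120 N. Pads are 22 mm wide; open, the fingers measure 114 mm over their backs; the gripper's body (76 mm by 85 mm) begins 54 mm behind the grasp point. The pads swing forward as they close: fully open they stand 13 mm farther back than shut.
Start: joints at [-1.434, 0.181, 1.607, -0, 1.354, -0.206], TCP at [0.193, -0.542, 0.245] pointing down, gripper open.
Joint ranges: [-2.99, 2.99], [-0.89, 2.07], [0.3, 2.58], [-1.14, 4.28], [0, 2.63], [-3.12, 3.12]. Speed limits (rad/s): [2.57, 2.57, 3.01, 3.14, 3.14, 3.14].

INTERFACE

Orientations are given as a unit quaternion [w, x, y, z].
In Python, from bench import * gives the robot as it stands.
- The arm moves only by the shell command python3 -m jog 'ROWS'. ROWS is JSON, a list of rows, each a list of 3 entries, a list of its own where there are three numbers: the shift along the tool's x, y, z in mm, then the turn, a rotation vector about the tool's x, y, z in rad, then the opening, from 0 (shut) to 1 (fully open). A call has 1 to 20 rows; each row is the pose to reach, as a shift and turn from the pose measured when the call began, along the tool's axes at that moment; what a row does not reach only later rows make up. A row lasts 1/12 s, in which the tool goes at most 41.7 mm and 7.16 degrees, less where a joint would pass 70% of its speed; a pose out of reach is approached as far as the arm can. A call with a gripper value outside its range is refused whole. The fingers move at their own pace and stop on an object; the grip force is fixed at half the most. Time passes only in rows, so rows that repeat a pose let the fingers close. It gives the time, the measured TCP pose, the force and the opening at its end, in the units of the state.
- get_obs(): the state, without advancing time (a new reading comes with each control period).
- camera(name): name is "scene" or "side" or "wrist"; returns (picture, depth): 480x640x3 uint8, red, green, blue; 480x640 float32, m along the optical axis (not along the pixel's ray), 0 where there is no reading.
- get_calibration(name): a dict with "fx", "fy", "cx", "cy" (pixels), "world_from_camera" (4x4, takes a point from camera to world coordinates). Camera axes: x right, y down, z forward; pixel columns grow to the right and rows downward; lengths in m; the calibration is good to about 2 mm. A picture is of the moment at which its call begins: read the wrist's pose just before it. get_calibration takes no time and is no camera call; for the wrist camera it gives the pose at the moment of the call.
- hand_in(): hands the job in, once; it reports no verdict.
The state is a dict: "time_s": time; "q": joint angles; "dq": joint speeds; "joint_efforts": joint torques, N m; "eef_pos": TCP position; "eef_rot": TCP orientation; "wrist_force": force on the tool from outside, world axes, zero at the start; "torque": the same for the moment, N m; "opening": opening from 0.0 (shut) to 1.0 (fully open).
Only numpy, scipy, OpenCV 4.12 (cv2) and the standard library are available. Lean on these libraries where they do the work, as an engineer would, in place of code of your own. Each camera call takes 0.05 s, during which the arm holds its last target.

TASK

Take the sample carrier with the orange handle from the hook of the stand by lifting it up and off, stand it on the photometer's stage and press it into the corner, its windowed end against the far (taller) stop and its long side against the low one, so that it is flat on the stage and flush against both blue stops at once. Finish while still gripping it and pressing it firmly against both stops, as if the reading were being taken; do not put anything else out of place.

Things in the scene. Friction and masses are not known exactly. Their poses are not given: they have to be found in the camera images.
- carrier: Sample carrier, 0.18 to 0.35 kg: grey block 60 x 44 x 60 mm (x, y, z), an amber window in each end (its x faces), and an upright orange arch handle on top, in its y-z plane: 44 mm wide (y), 12 mm thick (x), 32 mm tall, so 92 mm in all. The arch's opening is 22 mm wide and 22 mm high, starting at the block's top. Origin: centre of the block's underside; z up. Both ends are alike.
- carrier_grip (a point): Point on the carrier's axis, 54 mm above its underside, 6 mm below the block's top and 38 mm below the handle's top; axes as the carrier. Good place to grip: from above, fingers closing along y on the 44 mm width (block and handle are flush there), either side of the hook. Gripped so, it can pivot about the fingers' closing line: let it not drag on the stage.
- stand: Fixed hook stand: dark foot plate 150 x 120 x 14 mm, steel post 12 mm thick and 192 mm tall at 85 mm along +x of its origin, and a flat steel hook pointing along its -x. Origin: on the table below the hanging place; the carrier hangs 0 to 12 mm along +x of it, turned as the stand.
- hook (a point): Upper face of the hook strip, on which the underside of the handle's top bar (82 mm above the carrier's origin) rests, 166 mm above the table; axes as the stand. The strip runs along x, 14 mm wide, 3 mm thick; its end, 19 to 23 mm along -x, is turned up 6 mm. Lift the carrier more than 6 and less than 19 mm, then draw it off along -x by 60 mm or more.
- reader: Fixed photometer: white housing whose top, the stage, is 55 mm above the table; 180 mm long in x; in y from 70 mm on the -y side to 155 mm on the +y side of its origin. A grey console 28 mm tall stands on it at 94 to 150 mm along +y. Origin: on the table below the seat. The corner of two blue stops opens towards its -x and -y.
- seat (a point): Point on the stage where the centre of the carrier's underside lies when the carrier is fully home, its long sides along the seat's x (either end first); axes as the reader: the face of stop_far lies 30 mm along +x of it, the face of stop_left 22 mm along +y, both square to those axes.
- stop_far: Blue stop fixed on the stage, 14 mm thick (x), 44 mm long (y), 56 mm tall, with a small amber light port; the carrier's end is pressed on it along the reader's +x. Origin: centre of its underside, 37 mm along +x from the seat. Stage and stops are smooth (friction about 0.3), yet friction takes part of each push: the more so if the carrier is also pressed down.
- stop_left: Low blue stop fixed on the stage, 50 mm long (x), 14 mm thick (y), 24 mm tall; the carrier's long side is pressed on it along the reader's +y. Origin: centre of its underside, 29 mm along +y from the seat.
- blue_carrier: Bystander: a like carrier with a blue handle, standing on the table, same sizes; leave alone. Origin: centre of underside.
- flask: Bystander: conical glass flask with a red band, 80 mm across, 125 mm tall with its stopper. Origin: centre of underside.
- amber_bottle: Bystander: amber reagent bottle, 60 mm across, 130 mm tall. Origin: centre of underside.
- beaker: Bystander: glass beaker, 72 mm across, 90 mm tall. Origin: centre of underside.
- tube_rack: Bystander: white test-tube rack 80 x 200 x 65 mm, tubes up to 101 mm. Origin: centre of underside.

How it is judged:
On the way:
1. the carrier is off the hook, held in the gripper, clear of the stand and above the table (contact force between carrier and stand below 0.05 N and horizontal distance between carrier and hook above 0.055 m and height (world z) of carrier above 0.06 m and contact force between the fingers and carrier above 0.5 N and contact force between carrier and reader below 0.05 N), for 0.2 s.
At the end, for the whole second after the job is handed in: The carrier stands on the stage within 3 mm of the seat in x, y and height, tilted and turned by less than 0.05 rad (either end first), at rest, the fingers gripping it with more than 1 N, and pressed against each of the two stops with more than 1.5 N (x of carrier in the frame of seat between -0.003 and 0.003 m and y of carrier in the frame of seat between -0.003 and 0.003 m and z of carrier in the frame of seat between -0.003 and 0.003 m and angle between carrier's own z axis and vertical below 0.05 rad and angle between the x axis of carrier and the x axis of seat, either way round below 0.05 rad and contact force between carrier and stop_far above 1.5 N and contact force between carrier and stop_left above 1.5 N and contact force between the fingers and carrier above 1 N and linear speed of carrier below 0.02 m/s); the arm keeps its last pose, push and grip.
It fails at once if a bystander is moved more than 20 mm or tipped (distance of any of blue_carrier, flask, amber_bottle, beaker, tube_rack from where it was at the start of the episode above 0.02 m or angle between any of blue_carrier, flask, amber_bottle, beaker, tube_rack's own z axis and vertical above 0.35 rad).
It also fails if it takes over 59 s, if anything falls off the work surface, if the arm or the gripper's body presses on something with over 40 N, if the wrist force passes 120 N, or if a joint passes its speed limit or range.

## Working session

There is one attempt and no reset: what is moved stays moved. The work goes in short steps, Python scripts to look and compute and a shell command to move; the robot and the scene stay as the last step left them, time stands still between calls to the robot, and variables do not carry over. Pictures are saved under pics/ and viewed, and the job is handed in when it is done.

```bash
mkdir -p pics; ls; python3 - <<'E'
from bench import *
import cv2, json, numpy as np
print(get_obs())
for n in ["scene","side","wrist"]:
    p,d=camera(n); cv2.imwrite(f"pics/{n}0.png",p[:,:,::-1]); np.savez(f"pics/{n}0.npz",p=p,d=d,K=json.dumps({k:np.array(v).tolist() for k,v in get_calibration(n).items()}))
    c=get_calibration(n); print(n,{k:np.round(v,3).tolist() for k,v in c.items()})
E
```

```text
pics
{'time_s': 0.0, 'q': array([-1.43431828e+00,  1.81535160e-01,  1.60797606e+00, -2.86575464e-05,
        1.35382477e+00, -2.06298674e-01]), 'dq': array([ 5.16746896e-05, -6.75183291e-04,  1.73870245e-03, -9.86440139e-04,
        1.00338929e-03,  1.09865107e-03]), 'joint_efforts': array([-1.50108344e-04, -4.44869721e+01, -3.51334798e+01, -2.91383521e-04,
        9.10202652e-03, -5.97972939e-05]), 'eef_pos': array([ 0.19319604, -0.5410182 ,  0.24440289]), 'eef_rot': array([-8.71624195e-04,  9.85348029e-01,  1.70553518e-01,  1.64423884e-05]), 'wrist_force': array([-0.31779035,  0.19443285, -0.20884052]), 'torque': array([-0.04660261,  0.02594264,  0.01342159]), 'opening': 1.0028221856635493}
scene {'fx': 519.137, 'fy': 519.137, 'cx': 328.404, 'cy': 239.823, 'world_from_camera': [[0.608, 0.679, -0.41, 1.203], [0.794, -0.515, 0.325, -0.588], [0.01, -0.523, -0.852, 1.494], [0.0, 0.0, 0.0, 1.0]]}
side {'fx': 488.951, 'fy': 488.951, 'cx': 317.086, 'cy': 239.487, 'world_from_camera': [[-0.895, -0.227, 0.383, 0.091], [-0.445, 0.431, -0.785, 0.937], [0.014, -0.873, -0.487, 0.731], [0.0, 0.0, 0.0, 1.0]]}
wrist {'fx': 424.348, 'fy': 424.348, 'cx': 320.514, 'cy': 243.312, 'world_from_camera': [[0.335, -0.894, -0.296, 0.27], [-0.942, -0.319, -0.103, -0.515], [-0.002, 0.314, -0.95, 0.374], [0.0, 0.0, 0.0, 1.0]]}
```

View pics/scene0.png

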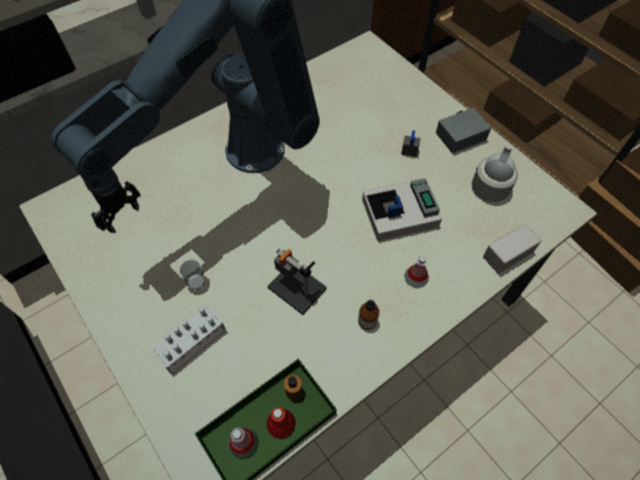

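View pics/side0.png

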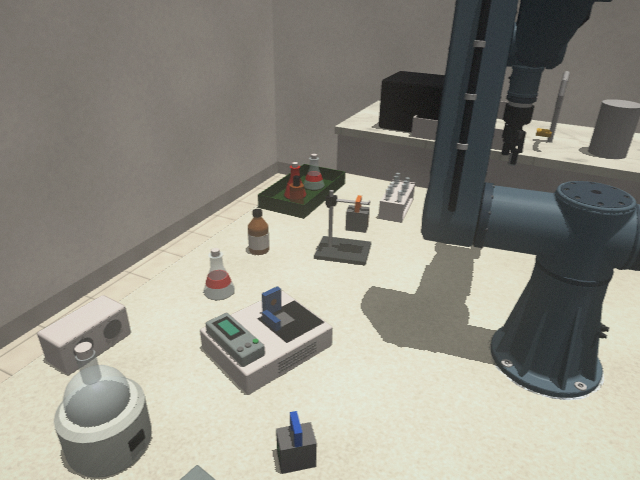

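View pics/wrist0.png

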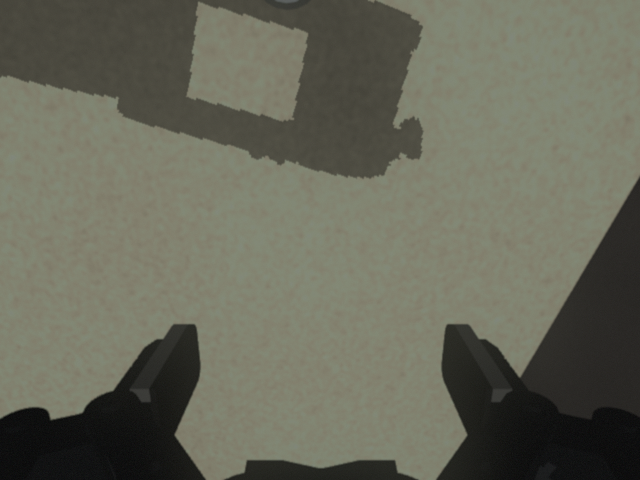

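The scene view shows the orange handle at about (284,257), the stand foot at (297,288), the reader at (402,208) with its blue stops at (393,207), and the beaker at (192,272). The side view shows the handle at (358,203) and the stops at (272,305). The wrist view shows only the table. Next I'll get coarse positions from depth.

```bash
cat > h.py <<'E'
import numpy as np, json, cv2
def load(f):
    z=np.load(f"pics/{f}.npz"); K=json.loads(str(z['K'])); return z['p'],z['d'],K
def snap(n,f):
    from bench import camera,get_calibration,get_obs
    c=get_calibration(n); p,d=camera(n)
    cv2.imwrite(f"pics/{f}.png",p[:,:,::-1]); np.savez(f"pics/{f}.npz",p=p,d=d,K=json.dumps({k:np.array(v).tolist() for k,v in c.items()}))
    return p,d,c
def pts(d,K):
    v,u=np.mgrid[:d.shape[0],:d.shape[1]]; T=np.array(K['world_from_camera'])
    c=np.stack([(u-K['cx'])/K['fx']*d,(v-K['cy'])/K['fy']*d,d],-1)
    return c@T[:3,:3].T+T[:3,3]
def ray(uv,K,z):
    T=np.array(K['world_from_camera']); uv=np.atleast_2d(uv).astype(float)
    r=np.c_[(uv[:,0]-K['cx'])/K['fx'],(uv[:,1]-K['cy'])/K['fy'],np.ones(len(uv))]@T[:3,:3].T
    o=T[:3,3]; return o+r*((z-o[2])/r[:,2])[:,None]
def hsv(p): return cv2.cvtColor(p,cv2.COLOR_RGB2HSV)
def blobs(m,mn=15):
    n,l,s,c=cv2.connectedComponentsWithStats(m.astype(np.uint8)); return [(l==i,s[i],c[i]) for i in range(1,n) if s[i][4]>=mn]
E
python3 - <<'E'
from h import *
for f in ["scene0","side0"]:
    p,d,K=load(f); P=pts(d,K); H=hsv(p)
    for name,m in [("orange",(H[...,0]>4)&(H[...,0]<18)&(H[...,1]>170)&(H[...,2]>90)),("blue",(H[...,0]>105)&(H[...,0]<128)&(H[...,1]>120)&(H[...,2]>50))]:
        for b,s,c in blobs(m):
            q=P[b&(d>0)]; print(f,name,s,c.round(),"med",np.median(q,0).round(3),"lo",np.percentile(q,3,0).round(3),"hi",np.percentile(q,97,0).round(3))
    # objects above table
    m=(P[...,2]>0.02)&(P[...,2]<0.25)&(d>0)&(P[...,0]>0.1)&(P[...,0]<1.0)&(abs(P[...,1])<0.7)
    for b,s,c in blobs(m,60):
        q=P[b]; print(f,"obj",s,"med",np.median(q,0).round(3),"lo",np.percentile(q,2,0).round(3),"hi",np.percentile(q,98,0).round(3))
E
```

```text
scene0 orange [280 250  11  11  46] [285. 255.] med [ 0.532 -0.219  0.176] lo [ 0.525 -0.237  0.169] hi [ 0.54  -0.2    0.181]
scene0 blue [411 131   4   9  24] [412. 135.] med [0.357 0.459 0.092] lo [0.346 0.445 0.088] hi [0.371 0.475 0.099]
scene0 blue [389 196  13  14  82] [396. 204.] med [0.563 0.202 0.109] lo [0.523 0.172 0.075] hi [0.576 0.238 0.117]
scene0 obj [ 436  112   48   40 1109] med [0.429 0.632 0.068] lo [0.355 0.584 0.023] hi [0.484 0.697 0.078]
scene0 obj [402 130  19  25 293] med [0.364 0.454 0.059] lo [0.329 0.428 0.023] hi [0.391 0.488 0.095]
scene0 obj [ 472  144   46   57 1725] med [0.675 0.548 0.101] lo [0.604 0.511 0.024] hi [0.728 0.612 0.217]
scene0 obj [ 363  178   79   60 3328] med [0.566 0.234 0.057] lo [0.445 0.122 0.026] hi [0.659 0.343 0.103]
scene0 obj [ 484  224   57   47 1456] med [0.895 0.403 0.079] lo [0.849 0.339 0.024] hi [0.934 0.494 0.087]
scene0 obj [274 248  41  47 738] med [ 0.554 -0.214  0.148] lo [ 0.502 -0.243  0.029] hi [ 0.618 -0.174  0.185]
scene0 obj [406 255  23  30 446] med [0.775 0.109 0.056] lo [0.741 0.088 0.022] hi [0.799 0.13
[... 1200 characters left out ...]
 0.063] lo [ 0.473 -0.668  0.023] hi [ 0.55  -0.464  0.102]
side0 obj [248 209  22  41 684] med [ 0.776 -0.087  0.074] lo [ 0.757 -0.116  0.021] hi [ 0.807 -0.073  0.13 ]
side0 obj [205 248  28  46 787] med [0.755 0.133 0.057] lo [0.734 0.106 0.021] hi [0.783 0.152 0.125]
side0 obj [ 200  286  133  103 7536] med [0.526 0.274 0.055] lo [0.432 0.145 0.023] hi [0.642 0.373 0.1  ]
side0 obj [   38   295   113   178 11912] med [0.646 0.584 0.082] lo [0.589 0.358 0.024] hi [0.917 0.649 0.208]
side0 obj [ 276  411   41   56 1563] med [0.35  0.471 0.059] lo [0.321 0.436 0.022] hi [0.384 0.495 0.093]
side0 obj [181 465  35  15 281] med [0.451 0.595 0.07 ] lo [0.426 0.584 0.067] hi [0.465 0.61  0.072]
```

```bash
python3 -m jog '[[[30,-13,-30],[0,0,0],1],[[60,-27,-55],[0,0,0],1],[[95,-42,-66],[0,0,0],1],[[130,-58,-66],[0,0,0],1],[[165,-74,-66],[0,0,0],1],[[200,-90,-66],[0,0,0],1],[[235,-105,-66],[0,0,0],1],[[270,-120,-66],[0,0,0],1],[[305,-136,-66],[0,0,0],1],[[340,-152,-66],[0,0,0],1],[[375,-167,-66],[0,0,0],1],[[405,-180,-66],[0,0,0],1],[[425,-189,-66],[0,0,0],1],[[425,-189,-66],[0,0,0],1],[[425,-189,-66],[0,0,0],1],[[425,-189,-66],[0,0,0],1]]'; python3 - <<'E'
from h import *
snap("wrist","w1")
from bench import get_obs; o=get_obs(); print(o['eef_pos'],o['eef_rot'],abs(o['dq']).max(),o['wrist_force'])
E
```

```text
time_s: 1.48
eef_pos: [0.5295, -0.2207, 0.3106]
eef_rot: [-0.001, 0.985, 0.171, -0.0]
wrist_force: [-0.0, -1.1, 0.3]
opening: 0.995
[ 0.52927214 -0.22110063  0.31070489] [-7.32773222e-04  9.85424953e-01  1.70108817e-01 -3.40742095e-04] 0.012318610179583956 [-0.74928653 -1.27649053  0.54048479]
```

View pics/w1.png

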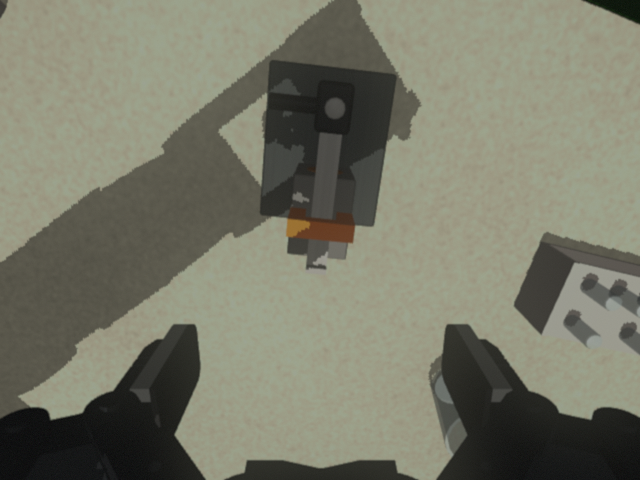

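The wrist view shows the orange handle bar centred near (320,229). The hook strip runs from (328,135) to its tip at (316,268), the post top is at (335,108), and the foot plate has corners near (270,62), (395,75), (375,225) and (261,213). I'll measure the handle top and the axis.

```bash
python3 - <<'E'
from h import *
p,d,K=load("w1"); P=pts(d,K); H=hsv(p)
m=(H[...,0]>3)&(H[...,0]<20)&(H[...,1]>150)&(H[...,2]>80); m[:, :250]=0; m[:,400:]=0;m[:180]=0;m[300:]=0
q=P[m]; print("n",m.sum(),"z pct",np.percentile(q[:,2],[5,25,50,75,95]).round(4))
t=m&(abs(P[...,2]-0.176)<0.006); vv,uu=np.nonzero(t); print(t.sum(),uu.min(),uu.max(),vv.min(),vv.max())
X=ray(np.c_[uu,vv],K,0.176)[:,:2]
r=cv2.minAreaRect((X*1000).astype(np.float32)); print("handle top rect mm",r, np.array(cv2.boxPoints(r)).round(1).tolist())
# depth pts
r=cv2.minAreaRect((P[t][:,:2]*1000).astype(np.float32)); print("depth rect",r)
# hook strip z .155-.170
h=(abs(P[...,2]-0.166)<0.004)&~m; h[:,:250]=0;h[:,400:]=0; h[300:]=0
Y=P[h][:,:2]*1000; l=cv2.fitLine(Y.astype(np.float32),cv2.DIST_HUBER,0,.01,.01).ravel(); print("hook",h.sum(),np.median(P[h][:,2]),l,np.degrees(np.arctan2(l[1],l[0])),"ext",((Y-l[2:])@l[:2]).min(),((Y-l[2:])@l[:2]).max())
print("tip via ray", ray([[316,268]],K,.170))
# foot plate
f=(abs(P[...,2]-0.014)<0.004); bb=max(blobs(f),key=lambda b:b[1][4])[0]
r=cv2.minAreaRect((P[bb][:,:2]*1000).astype(np.float32)); print("foot",r, cv2.boxPoints(r).round(1).tolist())
for z0,z1 in[(0.13,.15),(.185,.2)]:
    s=(P[...,2]>z0)&(P[...,2]<z1)
    for b,st,c in blobs(s,30): print(z0,st,np.median(P[b],0))
E
```

```text
n 1124 z pct [0.176  0.1766 0.1771 0.1776 0.1783]
1121 287 353 218 241
handle top rect mm ((532.6690673828125, -219.49583435058594), (12.22646713256836, 42.757083892822266), 14.245562553405762) [[521.5, -200.3000030517578], [532.0, -241.6999969482422], [543.9000244140625, -238.6999969482422], [533.2999877929688, -197.3000030517578]]
depth rect ((532.7625732421875, -219.44053649902344), (12.04404067993164, 42.5999755859375), 14.365455627441406)
hook 3341 0.16717638081432223 [ 9.1090572e-01  4.1261458e-01  5.5874744e+02 -2.0968184e+02] 24.369186 ext -56.949752612904476 58.94982950670127
tip via ray [[ 0.50438741 -0.2266586   0.17      ]]
foot ((567.7431640625, -211.12033081054688), (149.94927978515625, 120.3479232788086), 13.510546684265137) [[480.79998779296875, -170.10000610351562], [508.8999938964844, -287.1000061035156], [654.7000122070312, -252.10000610351562], [626.5999755859375, -135.10000610351562]]
0.13 [290 171  26  46 850] [ 0.54660893 -0.20156511  0.14503269]
0.13 [332 175  24  45 769] [ 0.55348155 -0.22972058  0.14504078]
0.13 [287 237  22  19 344] [ 0.50684369 -0.2109575   0.14510622]
0.13 [327 241  21  19 312] [ 0.51345732 -0.23951777  0.14505357]
0.185 [324  97  22  23 362] [ 0.60645774 -0.20190971  0.19294463]
```

```bash
python3 -c "
import bench; print([ (k,getattr(bench,k)) for k in dir(bench) if 'tip' in k.lower()])"; python3 -m jog '[[[4,0,30],[0,0,0.05],1],[[4,0,60],[0,0,0.103],1],[[4,0,90],[0,0,0.103],1],[[4,0,120],[0,0,0.103],1],[[4,0,145],[0,0,0.103],1],[[4,0,165],[0,0,0.103],1],[[4,0,176],[0,0,0.103],1],[[4,0,181],[0,0,0.103],1],[[4,0,181],[0,0,0.103],1],[[4,0,181],[0,0,0.103],1]]'; python3 - <<'E'
from h import *
snap("wrist","w2"); snap("side","s2")
E
```

```text
[('tip_extent', 0.014)]
time_s: 2.37
eef_pos: [0.5333, -0.2204, 0.1308]
eef_rot: [-0.0, 0.993, 0.119, 0.0]
wrist_force: [0.2, -0.2, -0.5]
opening: 1.004
```

View pics/w2.png

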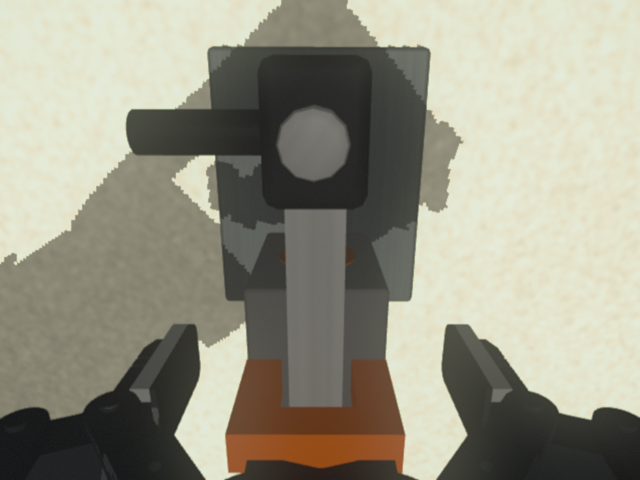

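View pics/s2.png

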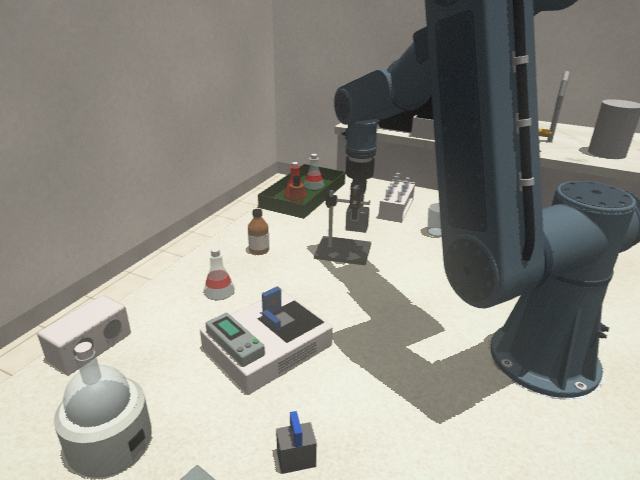

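The wrist view has the handle centred at column 316, between the fingers at 198 and 443, and square to them. I'll close the gripper.

```bash
python3 -m jog '[[[0,0,0],[0,0,0],0.4],[[0,0,0],[0,0,0],0.2],[[0,0,0],[0,0,0],0],[[0,0,0],[0,0,0],0],[[0,0,0],[0,0,0],0],[[0,0,0],[0,0,0],0],[[0,0,0],[0,0,0],0],[[0,0,0],[0,0,0],0]]'
```

```text
time_s: 3.13
eef_pos: [0.5339, -0.2204, 0.1323]
eef_rot: [0.0, 0.993, 0.119, 0.001]
wrist_force: [-1.7, 0.5, 5.5]
opening: 0.509
```

```bash
python3 -m jog '[[[0,0,-4],[0,0,0],0],[[0,0,-8],[0,0,0],0],[[0,0,-12],[0,0,0],0],[[0,0,-12],[0,0,0],0],[[0,0,-12],[0,0,0],0],[[0,0,-12],[0,0,0],0]]'; python3 - <<'E'
from h import *
snap("wrist","w3"); p,d,K=snap("side","s3")
cv2.imwrite("pics/s3c.png",cv2.resize(p[150:280,280:440,::-1],None,fx=4,fy=4,interpolation=3))
E
```

```text
time_s: 3.63
eef_pos: [0.5338, -0.2203, 0.1441]
eef_rot: [0.0, 0.993, 0.119, 0.001]
wrist_force: [0.3, 0.4, -3.3]
opening: 0.504
```

View pics/w3.png

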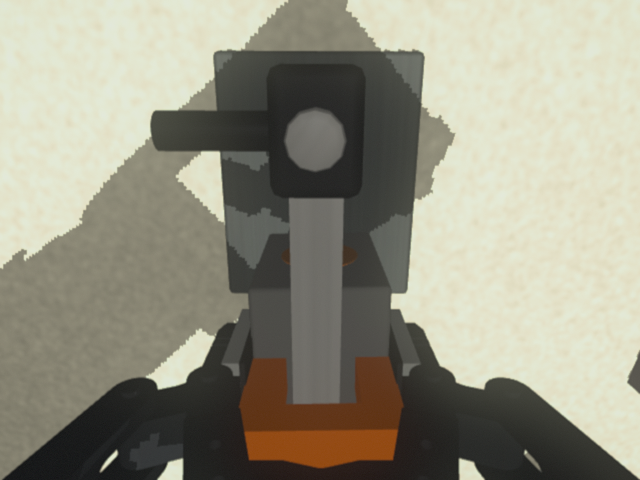

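View pics/s3c.png

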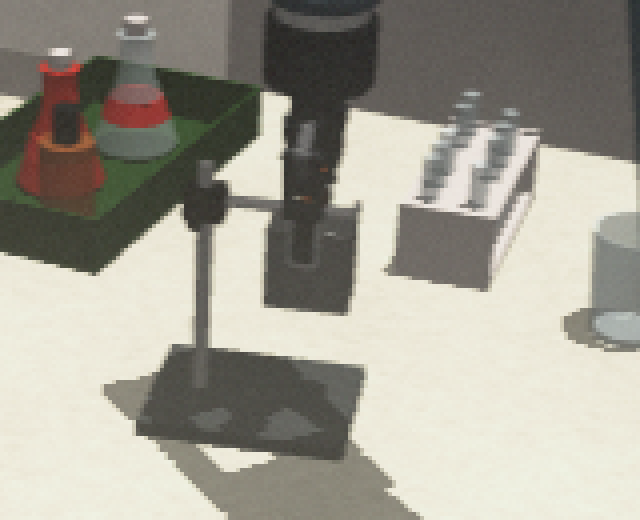

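The wrist view shows the handle (top edge near row 430) gripped and raised over the strip, and the side view shows the block hanging level. The load is about 3 N. I'll draw it off along the tool's -x.

```bash
python3 -m jog '[[[-10,0,0],[0,0,0],0],[[-20,0,0],[0,0,0],0],[[-30,0,0],[0,0,0],0],[[-40,0,0],[0,0,0],0],[[-50,0,0],[0,0,0],0],[[-60,0,0],[0,0,0],0],[[-70,0,0],[0,0,0],0],[[-80,0,0],[0,0,0],0],[[-85,0,0],[0,0,0],0],[[-85,0,0],[0,0,0],0],[[-85,0,0],[0,0,0],0],[[-85,0,0],[0,0,0],0],[[-85,0,0],[0,0,0],0]]'; python3 - <<'E'
from h import *
snap("wrist","w4"); p,d,K=snap("side","s4")
cv2.imwrite("pics/s4c.png",cv2.resize(p[150:280,280:440,::-1],None,fx=4,fy=4,interpolation=3))
# reader measurement from scene & side
for f in ["scene0","s4"]:
    p,d,K=load(f); P=pts(d,K)
    m=(abs(P[...,2]-0.055)<0.006)&(P[...,0]>.4)&(P[...,0]<.7)&(P[...,1]>.1)&(P[...,1]<.4)
    bb=max(blobs(m),key=lambda b:b[1][4])[0]; r=cv2.minAreaRect((P[bb][:,:2]*1000).astype(np.float32)); print(f,r,cv2.boxPoints(r).round(1).tolist())
    m=(P[...,2]>0.1)&(P[...,2]<.125)&(P[...,0]>.4)&(P[...,0]<.7)&(P[...,1]>.1)&(P[...,1]<.4)
    for b,s,c in blobs(m,10): print("tall",s,np.median(P[b],0))
E
```

```text
time_s: 4.82
eef_pos: [0.4516, -0.2404, 0.1439]
eef_rot: [0.0, 0.993, 0.119, 0.001]
wrist_force: [0.5, 0.1, -3.4]
opening: 0.508
scene0 ((547.7577514648438, 243.5216522216797), (225.70298767089844, 184.1450958251953), 67.41649627685547) [[419.3999938964844, 174.6999969482422], [589.4000244140625, 104.0], [676.0999755859375, 312.3999938964844], [506.1000061035156, 383.1000061035156]]
tall [388 203  15   8  73] [0.56704535 0.18942476 0.11083416]
s4 ((545.6229858398438, 243.90078735351562), (226.59034729003906, 184.1442108154297), 67.4599838256836) [[417.20001220703125, 174.60000610351562], [587.2000122070312, 104.0], [674.0999755859375, 313.20001220703125], [504.0, 383.79998779296875]]
tall [262 286  20  14 156] [0.5615755  0.19311434 0.10930496]
```

View pics/w4.png

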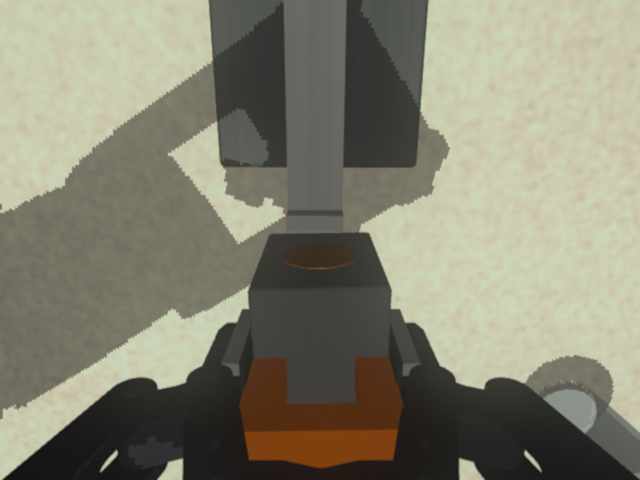

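View pics/s4c.png

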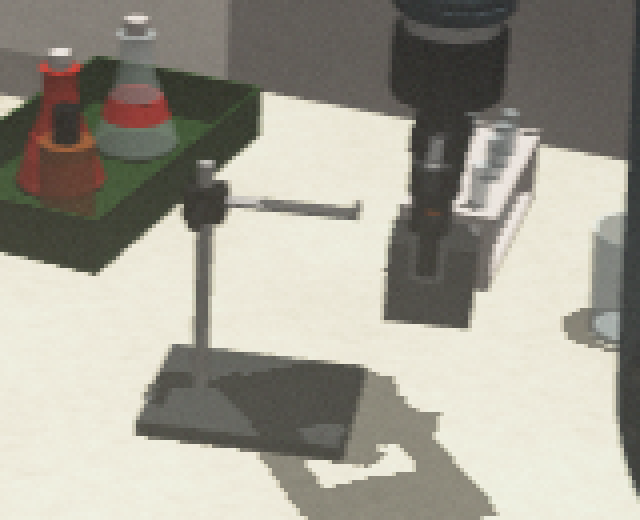

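The side view shows the carrier clear of the hook and level. The reader rectangle gives x yaw of about -22.6° and a seat near (0.531, 0.204). From that stop_far should be at (0.566, 0.190), against (0.567, 0.189) measured, so they agree. I'll carry it to a stand-off of -40/-30 mm from the seat.

```bash
python3 -m jog '[[[-10,-3,-10],[0,0,0],0],[[-20,-15,-21],[0,0,0],0],[[-22,-38,-21],[0,0,0.02],0],[[-20,-65,-21],[0,0,0.06],0],[[-12,-93,-21],[0,0,0.11],0],[[0,-121,-21],[0,0,0.16],0],[[12,-149,-21],[0,0,0.21],0],[[25,-177,-21],[0,0,0.26],0],[[38,-205,-21],[0,0,0.31],0],[[51,-233,-21],[0,0,0.36],0],[[64,-261,-21],[0,0,0.41],0],[[77,-289,-21],[0,0,0.46],0],[[90,-317,-21],[0,0,0.51],0],[[102,-345,-21],[0,0,0.56],0],[[114,-372,-21],[0,0,0.6],0],[[124,-394,-21],[0,0,0.634],0],[[130,-408,-21],[0,0,0.634],0],[[133,-412,-21],[0,0,0.634],0],[[133,-412,-21],[0,0,0.634],0],[[133,-412,-21],[0,0,0.634],0]]'; python3 - <<'E'
from h import *
snap("wrist","w5"); p,d,K=snap("side","s5")
E
```

```text
time_s: 6.58
eef_pos: [0.4828, 0.1912, 0.1644]
eef_rot: [0.0, 0.981, -0.196, 0.001]
wrist_force: [0.4, -0.1, -3.5]
opening: 0.508
```

View pics/w5.png

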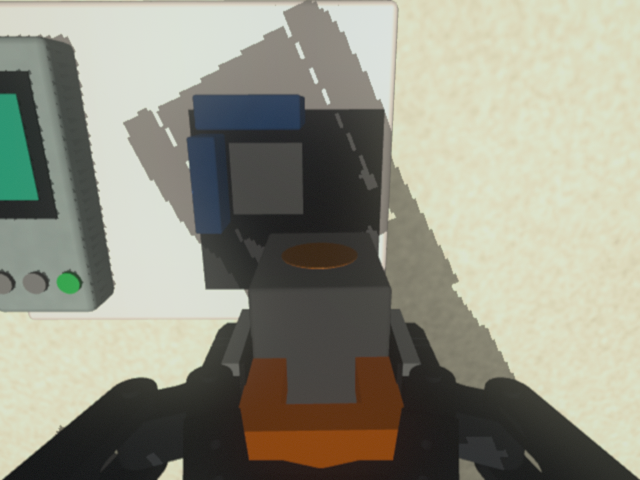

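View pics/s5.png

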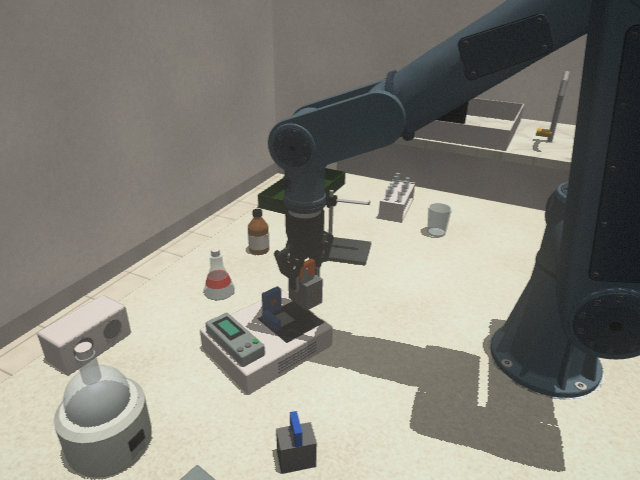

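The wrist view shows stop_far at (193..304, 95..130), stop_left at (190..230, 136..233) and the carrier's top front edge at row 290, all square to the image. Next I'll measure the stops and the held carrier in the tool frame.

```bash
python3 - <<'E'
from h import *
from bench import get_obs
from scipy.spatial.transform import Rotation as R
o=get_obs(); q=o['eef_rot']; M=R.from_quat([q[1],q[2],q[3],q[0]]).as_matrix(); T=o['eef_pos']
p,d,K=load("w5"); P=pts(d,K); L=(P-T)@M*1000; H=hsv(p)
bl=(H[...,0]>100)&(H[...,0]<130)&(H[...,1]>90)&(d>0)
print("yaw",np.degrees(np.arctan2(M[1,0],M[0,0])), "tilt",M[:,2])
for nm,m,z in [("far",bl&(abs(P[...,2]-.111)<.006),.111),("left",bl&(abs(P[...,2]-.079)<.006),.079)]:
    b=max(blobs(m),key=lambda b:b[1][4])[0]; r=cv2.minAreaRect(L[b][:,:2].astype(np.float32)); vv,uu=np.nonzero(b)
    X=(ray(np.c_[uu,vv],K,z)-T)@M*1000
    print(nm,b.sum(),"z",np.median(P[b][:,2]),"tool rect",np.round(r[0],1),np.round(r[1],1),r[2],"ext",L[b].min(0).round(1),L[b].max(0).round(1),"rayext",np.percentile(X,1,0).round(1),np.percentile(X,99,0).round(1))
# carrier: block top
m=np.zeros(d.shape,bool); m[290:400,240:400]=1
for zc in [.176]:
    mm=m&(abs(P[...,2]-zc)<.006)&(H[...,1]<90)
    b=max(blobs(mm),key=lambda b:b[1][4])[0]; print("blocktop z",np.median(P[b][:,2]),"ext",np.percentile(L[b],1,0).round(1),np.percentile(L[b],99,0).round(1))
    # plane tilt
    A=np.c_[L[b][:,:2],np.ones(b.sum())]; print("plane",np.linalg.lstsq(A,L[b][:,2],rcond=None)[0])
    # front edge angle
    cols=np.nonzero(b.any(0))[0]; fr=[L[np.nonzero(b[:,c])[0][0],c] for c in cols if 260<c<380]; fr=np.array(fr); print("front edge slope",np.polyfit(fr[:,1],fr[:,0],1))
st=(abs(P[...,2]-.055)<.004); print("stage z",np.median(P[st][:,2]))
E
```

```text
yaw -22.64780248048995 tilt [ 1.00195234e-03 -8.43891682e-04 -9.99999142e-01]
far 3201 z 0.11216868571051325 tool rect [ 77.9 -30.8] [43.2 13.4] 89.97944641113281 ext [ 71.2 -52.4  49.7] [84.7 -9.2 54.8] rayext [ 71.3 -51.   53.6] [84.3 -9.7 53.6]
left 2011 z 0.08021476362499705 tool rect [ 41.3 -59.6] [13.5 49. ] 89.23418426513672 ext [ 16.8 -66.5  82.3] [ 65.8 -52.9  86.5] rayext [ 17.8 -66.3  85.5] [ 65.1 -53.5  85.6]
blocktop z 0.17719398459900826 ext [-10.6 -24.2 -15.1] [27.9 22.2 -9.5]
plane [ 5.28468160e-03  5.48081456e-03 -1.26921770e+01]
front edge slope [2.83594028e-03 2.79613143e+01]
stage z 0.056309439305128814
```

```bash
python3 -m jog '[[[10,-7,10],[0,0,0],0],[[20,-14,22],[0,0,0],0],[[28,-19,35],[0,0,0],0],[[32,-22,46],[0,0,0],0],[[32,-22,53],[0,0,0],0],[[32,-22,57],[0,0,0],0],[[32,-22,57],[0,0,0],0],[[32,-22,57],[0,0,0],0],[[32,-22,57],[0,0,0],0]]'; python3 - <<'E'
from h import *
snap("wrist","w6"); p,d,K=snap("side","s6")
cv2.imwrite("pics/s6c.png",cv2.resize(p[220:370,200:360,::-1],None,fx=4,fy=4,interpolation=3))
E
```

```text
time_s: 7.43
eef_pos: [0.5211, 0.1984, 0.1083]
eef_rot: [0.0, 0.981, -0.196, 0.001]
wrist_force: [-0.2, -0.2, -2.8]
opening: 0.506
```

View pics/w6.png

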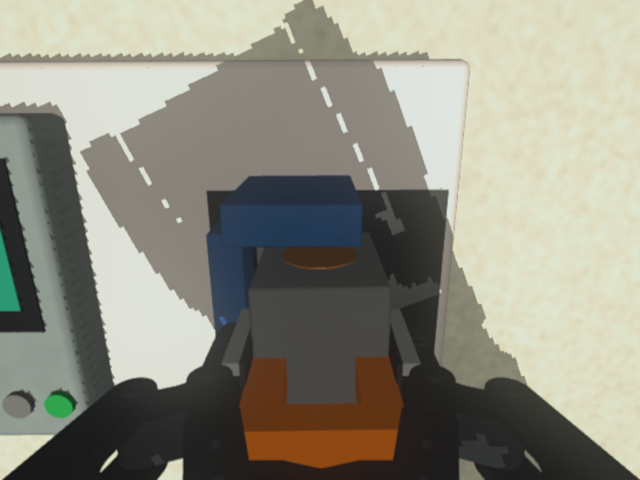

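View pics/s6c.png

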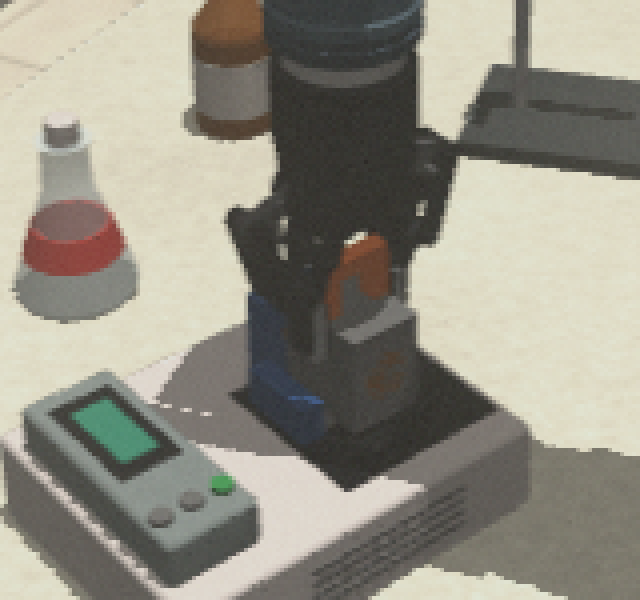

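The wrist view shows stop_far just ahead of the carrier (its lower edge at row 246, the carrier's at 290) and stop_left on the left. Nothing has touched yet. I'll probe downward gently.

```bash
python3 -m jog '[[[0,0,1],[0,0,0],0],[[0,0,2],[0,0,0],0],[[0,0,2.5],[0,0,0],0],[[0,0,2.5],[0,0,0],0],[[0,0,2.5],[0,0,0],0]]';python3 -m jog '[[[0,0,0.5],[0,0,0],0],[[0,0,1],[0,0,0],0],[[0,0,1],[0,0,0],0],[[0,0,1],[0,0,0],0]]';
```

```text
time_s: 7.95
eef_pos: [0.5211, 0.1986, 0.1059]
eef_rot: [0.0, 0.981, -0.196, 0.001]
wrist_force: [-0.0, -0.7, -2.8]
opening: 0.508
time_s: 8.28
eef_pos: [0.5211, 0.1986, 0.1048]
eef_rot: [0.0, 0.981, -0.196, 0.001]
wrist_force: [0.7, 0.6, -3.0]
opening: 0.506
```

```bash
for i in 1 2 ; do :; done; python3 -m jog '[[[0,0,0.5],[0,0,0],0],[[0,0,0.8],[0,0,0],0],[[0,0,0.8],[0,0,0],0],[[0,0,0.8],[0,0,0],0]]'; python3 -m jog '[[[0,0,0.5],[0,0,0],0],[[0,0,0.8],[0,0,0],0],[[0,0,0.8],[0,0,0],0],[[0,0,0.8],[0,0,0],0]]'
```

```text
time_s: 8.62
eef_pos: [0.5211, 0.1986, 0.1039]
eef_rot: [0.0, 0.981, -0.196, 0.001]
wrist_force: [-0.9, 0.4, -2.7]
opening: 0.509
time_s: 8.95
eef_pos: [0.5212, 0.1987, 0.1035]
eef_rot: [0.0, 0.981, -0.196, 0.001]
wrist_force: [-1.5, -0.3, 1.0]
opening: 0.506
```

Contact with the stage is at TCP z ≈ 0.1036. I'll raise 0.6 mm so it doesn't drag, then advance toward stop_far.

```bash
python3 -m jog '[[[0,0,-0.6],[0,0,0],0],[[0,0,-0.6],[0,0,0],0],[[3,0,-0.6],[0,0,0],0],[[6,0,-0.6],[0,0,0],0],[[8,0,-0.6],[0,0,0],0],[[8,0,-0.6],[0,0,0],0],[[8,0,-0.6],[0,0,0],0]]'; python3 -m jog '[[[0.5,0,0],[0,0,0],0],[[1,0,0],[0,0,0],0],[[1.5,0,0],[0,0,0],0],[[1.5,0,0],[0,0,0],0],[[1.5,0,0],[0,0,0],0]]'
```

```text
time_s: 9.53
eef_pos: [0.5287, 0.1954, 0.104]
eef_rot: [0.0, 0.981, -0.196, 0.001]
wrist_force: [0.3, -0.0, -3.1]
opening: 0.509
time_s: 9.95
eef_pos: [0.5301, 0.1949, 0.104]
eef_rot: [0.0, 0.981, -0.196, 0.001]
wrist_force: [0.2, 0.1, -3.0]
opening: 0.51
```

```bash
python3 -m jog '[[[0.5,0,0],[0,0,0],0],[[1,0,0],[0,0,0],0],[[1,0,0],[0,0,0],0],[[1,0,0],[0,0,0],0]]'; python3 -m jog '[[[0.5,0,0],[0,0,0],0],[[1,0,0],[0,0,0],0],[[1,0,0],[0,0,0],0],[[1,0,0],[0,0,0],0]]'
```

```text
time_s: 10.28
eef_pos: [0.5302, 0.1948, 0.1037]
eef_rot: [0.0, 0.981, -0.196, 0.0]
wrist_force: [-5.4, 2.4, -1.1]
opening: 0.506
time_s: 10.62
eef_pos: [0.5302, 0.1948, 0.1035]
eef_rot: [0.0, 0.981, -0.196, -0.001]
wrist_force: [-5.7, 3.2, 1.7]
opening: 0.513
```

Contact with stop_far is at about 6 N. Now the sideways move, backed off x slightly to avoid rubbing.

```bash
python3 -m jog '[[[-0.5,0,-0.6],[0,0,0],0],[[-0.5,-2,-0.6],[0,0,0],0],[[-0.5,-4,-0.6],[0,0,0],0],[[-0.5,-6,-0.6],[0,0,0],0],[[-0.5,-6,-0.6],[0,0,0],0],[[-0.5,-6,-0.6],[0,0,0],0]]'; python3 -m jog '[[[0,-0.5,0],[0,0,0],0],[[0,-1,0],[0,0,0],0],[[0,-1.5,0],[0,0,0],0],[[0,-1.5,0],[0,0,0],0],[[0,-1.5,0],[0,0,0],0]]'
```

```text
time_s: 11.12
eef_pos: [0.5325, 0.2006, 0.1043]
eef_rot: [0.0, 0.981, -0.196, -0.0]
wrist_force: [-0.2, 1.0, -2.8]
opening: 0.505
time_s: 11.53
eef_pos: [0.533, 0.202, 0.1042]
eef_rot: [0.0, 0.981, -0.196, -0.0]
wrist_force: [-0.4, -0.3, -2.7]
opening: 0.51
```

```bash
python3 -m jog '[[[0,-0.5,0],[0,0,0],0],[[0,-1,0],[0,0,0],0],[[0,-1,0],[0,0,0],0],[[0,-1,0],[0,0,0],0]]'; python3 -m jog '[[[0,-0.5,0],[0,0,0],0],[[0,-1,0],[0,0,0],0],[[0,-1,0],[0,0,0],0],[[0,-1,0],[0,0,0],0]]'
```

```text
time_s: 11.87
eef_pos: [0.5333, 0.2027, 0.1041]
eef_rot: [0.0, 0.981, -0.196, -0.001]
wrist_force: [-2.4, -1.2, -2.4]
opening: 0.506
time_s: 12.2
eef_pos: [0.5333, 0.2028, 0.1041]
eef_rot: [0.001, 0.981, -0.196, -0.001]
wrist_force: [-3.0, -4.9, 0.1]
opening: 0.508
```

Contact with stop_left is at about 5.7 N. I'll ease off, settle it on the stage, then press into both stops.

```bash
python3 -m jog '[[[-0.4,0.6,0],[0,0,0],0],[[-0.4,0.6,0.4],[0,0,0],0],[[-0.4,0.6,0.7],[0,0,0],0],[[-0.4,0.6,0.7],[0,0,0],0],[[-0.4,0.6,0.7],[0,0,0],0]]'; python3 -m jog '[[[0.7,-0.8,0],[0,0,0],0],[[1.2,-1.4,0],[0,0,0],0],[[1.8,-2,0],[0,0,0],0],[[1.8,-2,0],[0,0,0],0],[[1.8,-2,0],[0,0,0],0],[[1.8,-2,0],[0,0,0],0]]'; python3 - <<'E'
from h import *
from bench import get_obs
from scipy.spatial.transform import Rotation as R
def F():
    o=get_obs(); q=o['eef_rot']; M=R.from_quat([q[1],q[2],q[3],q[0]]).as_matrix(); return o,M
o,M=F(); print("tool-frame force",(o['wrist_force']@M).round(2),"torque",(o['torque']@M).round(3),"axis",M[:,2].round(4),"yaw",np.degrees(np.arctan2(M[1,0],M[0,0])))
p,d,K=snap("wrist","w7"); P=pts(d,K); T=o['eef_pos']; L=(P-T)@M*1000; H=hsv(p)
m=np.zeros(d.shape,bool); m[270:400,230:410]=1
mm=m&(abs(P[...,2]-.116)<.006)&(H[...,1]<90)
b=max(blobs(mm),key=lambda b:b[1][4])[0]; A=np.c_[P[b][:,:2],np.ones(b.sum())]; print("block top z",np.median(P[b][:,2]),"slope world",np.linalg.lstsq(A,P[b][:,2],rcond=None)[0][:2])
p,d,K=snap("side","s7"); cv2.imwrite("pics/s7c.png",cv2.resize(p[220:370,200:360,::-1],None,fx=4,fy=4,interpolation=3))
o,M=F(); print("tool-frame force",(o['wrist_force']@M).round(2))
E
```

```text
time_s: 12.62
eef_pos: [0.533, 0.2026, 0.1035]
eef_rot: [0.001, 0.981, -0.196, -0.001]
wrist_force: [0.3, -0.2, -3.0]
opening: 0.506
time_s: 13.12
eef_pos: [0.5335, 0.2029, 0.1035]
eef_rot: [0.002, 0.981, -0.196, -0.003]
wrist_force: [-10.7, -5.7, 6.0]
opening: 0.507
tool-frame force [-7.7   9.4  -5.95] torque [-1.493 -0.89   0.274] axis [-0.0066 -0.0037 -1.    ] yaw -22.625864963743165
block top z 0.11618497267676817 slope world [-0.02997739  0.01227617]
tool-frame force [-7.31  8.73 -7.04]
```

View pics/w7.png

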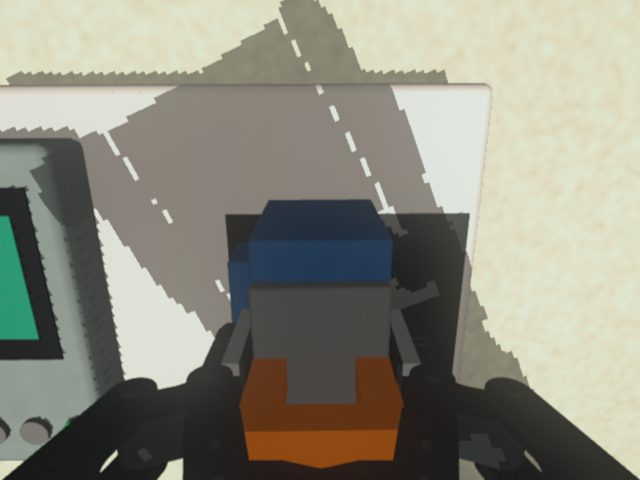

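View pics/s7c.png

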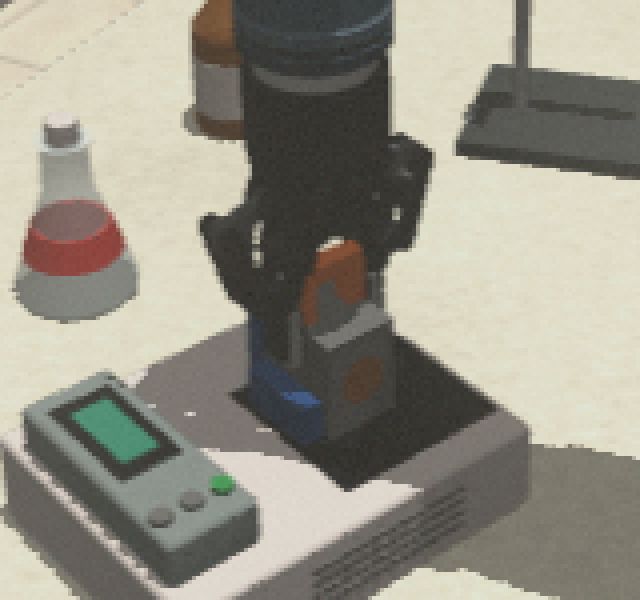

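The wrist view shows the carrier seated against stop_far (front edge at row 283) and stop_left. The block-top slope of about 0.03 rad needs checking against the stage and stop-top slopes in the same image.

```bash
python3 - <<'E'
from h import *
ang=np.radians(-22.6); ex=np.array([np.cos(ang),np.sin(ang)]); ey=np.array([-ex[1],ex[0]])
def fit(P,b,n):
    Q=P[b]; A=np.c_[(Q[:,:2]-Q[:,:2].mean(0))@ex,(Q[:,:2]-Q[:,:2].mean(0))@ey,np.ones(len(Q))]
    for _ in range(4):
        s=np.linalg.lstsq(A,Q[:,2],rcond=None)[0]; r=Q[:,2]-A@s; k=abs(r)<2.5*max(r.std(),1e-5); A,Q=A[k],Q[k]
    print(n,len(Q),"z",s[2].round(4),"slope x,y",s[:2].round(4),"sd",r.std().round(5))
for f in ["w5","w6","w7"]:
    p,d,K=load(f); P=pts(d,K); H=hsv(p); print(f)
    b=np.zeros(d.shape,bool); b[298:355,262:378]=1; fit(P,b,"blocktop")
    st=(abs(P[...,2]-.0555)<.006)&(d>0); b=max(blobs(st),key=lambda b:b[1][4])[0]; fit(P,cv2.erode(b.astype(np.uint8),np.ones((9,9)))>0,"stage")
    bl=(H[...,0]>100)&(H[...,0]<130)&(H[...,1]>90)&(abs(P[...,2]-.111)<.004); fit(P,cv2.erode(bl.astype(np.uint8),np.ones((5,5)))>0,"stopfar top")
E
```

```text
w5
blocktop 6467 z 0.1772 slope x,y [0.0028 0.0052] sd 0.00052
stage 51382 z 0.0563 slope x,y [-0.0019 -0.001 ] sd 0.00067
stopfar top 2308 z 0.1122 slope x,y [0.0041 0.0011] sd 0.00061
w6
blocktop 6458 z 0.1211 slope x,y [0.003  0.0066] sd 0.00052
stage 54477 z 0.0562 slope x,y [-0.0013 -0.0002] sd 0.00061
stopfar top 4785 z 0.1121 slope x,y [-0.0046  0.0022] sd 0.00057
w7
blocktop 6455 z 0.1162 slope x,y [-0.0043  0.0001] sd 0.00052
stage 53450 z 0.0562 slope x,y [-0.0017 -0.0001] sd 0.0006
stopfar top 4927 z 0.1121 slope x,y [-0.0123  0.0019] sd 0.00057
```

The robust fit gives a block slope of (-0.004, 0.000) and a block top exactly 60 mm above the stage, so it's flat. The 0.03 came from contaminated pixels. I'll firm up the push a little and reduce the downward load for margin.

```bash
python3 -m jog '[[[2,-2,-0.2],[0,0,0],0],[[2.5,-2.3,-0.5],[0,0,0],0],[[3,-2.5,-0.7],[0,0,0],0],[[3,-2.5,-0.7],[0,0,0],0],[[3,-2.5,-0.7],[0,0,0],0],[[3,-2.5,-0.7],[0,0,0],0],[[3,-2.5,-0.7],[0,0,0],0],[[3,-2.5,-0.7],[0,0,0],0]]'; python3 - <<'E'
from h import *
from bench import get_obs
from scipy.spatial.transform import Rotation as R
def F():
    o=get_obs(); q=o['eef_rot']; M=R.from_quat([q[1],q[2],q[3],q[0]]).as_matrix(); print("tool-frame force",(o['wrist_force']@M).round(2),o['eef_pos'].round(4),"yaw",np.degrees(np.arctan2(M[1,0],M[0,0])).round(2),"op",o['opening'])
    return o,M
ex=np.array([np.cos(np.radians(-22.6)),np.sin(np.radians(-22.6))]); ey=np.array([-ex[1],ex[0]])
for f in ["w8","w9"]:
    F(); p,d,K=snap("wrist",f); P=pts(d,K); Q=P[298:355,262:378].reshape(-1,3); A=np.c_[(Q[:,:2]-Q[:,:2].mean(0))@ex,(Q[:,:2]-Q[:,:2].mean(0))@ey,np.ones(len(Q))]; s=np.linalg.lstsq(A,Q[:,2],rcond=None)[0]; print("slope",s.round(4), "stage",np.median(P[...,2][abs(P[...,2]-.0555)<.005]))
F()
E
```

```text
time_s: 13.88
eef_pos: [0.5336, 0.2031, 0.1037]
eef_rot: [0.005, 0.98, -0.196, -0.007]
wrist_force: [-15.5, -6.0, 8.4]
opening: 0.505
tool-frame force [-12.14  11.6   -8.11] [0.5336 0.2031 0.1037] yaw -22.67 op 0.5047988253638274
slope [ 0.6419 -0.0057  0.1168] stage 0.056190235618779255
tool-frame force [-11.85  11.6   -8.52] [0.5336 0.2031 0.1037] yaw -22.67 op 0.5055200329824155
slope [ 0.6552 -0.0057  0.1168] stage 0.05618945840419362
tool-frame force [-11.8  11.3  -8.7] [0.5336 0.2031 0.1037] yaw -22.66 op 0.5031445638505523
```

View pics/w9.png

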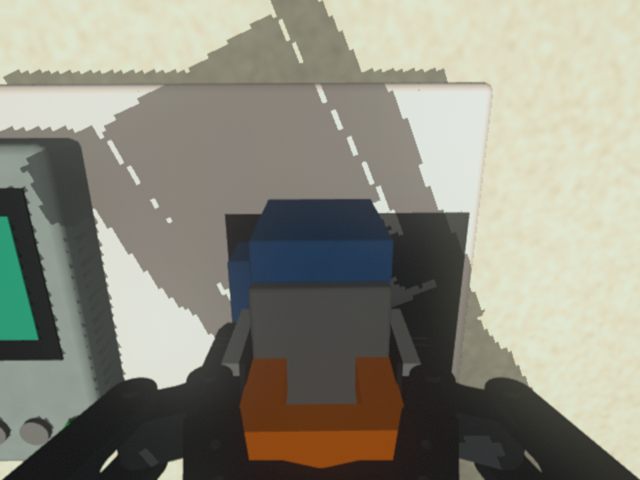

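```bash
python3 - <<'E'
from h import *
ang=np.radians(-22.6); ex=np.array([np.cos(ang),np.sin(ang)]); ey=np.array([-ex[1],ex[0]])
for f in ["w7","w8","w9"]:
    p,d,K=load(f); P=pts(d,K); Q=P[298:345,262:378].reshape(-1,3); Q=Q[abs(Q[:,2]-np.median(Q[:,2]))<.003]
    A=np.c_[(Q[:,:2]-Q[:,:2].mean(0))@ex,(Q[:,:2]-Q[:,:2].mean(0))@ey,np.ones(len(Q))]; s=np.linalg.lstsq(A,Q[:,2],rcond=None)[0]; print(f,len(Q),s.round(4))
    H=hsv(p); bl=(H[...,0]>100)&(H[...,0]<130)&(H[...,1]>90)&(abs(P[...,2]-.112)<.002)
    # gap between stop front face top edge and carrier front edge in reader x
    e=[P[295:300,u].mean(0)[:2] for u in range(270,370,10)]
    col=range(270,370,5); x=[]; y=[]
    for u in col:
        k=np.nonzero(bl[:,u])[0]; x.append(P[k[-1],u,:2]@ex*1000)
        g=[v for v in range(262,300) if abs(P[v,u,2]-.1162)<.002]; y.append(P[g[0],u,:2]@ex*1000)
    print("stop face x",np.median(x).round(1),"carrier front x",np.median(y).round(1),"slope",np.polyfit(col,y,1)[0])
from bench import get_obs; o=get_obs(); print(o['eef_rot'],o['torque'],o['wrist_force'])
E
```

```text
w7 5425 [-2.400e-03 -1.000e-04  1.162e-01]
stop face x 444.0 carrier front x 443.6 slope -0.015021479241621989
w8 5429 [-0.0065 -0.0056  0.1163]
stop face x 444.4 carrier front x 443.7 slope 0.005064979554886817
w9 5428 [-0.0063 -0.0058  0.1163]
stop face x 444.2 carrier front x 443.8 slope 0.004331746768338983
[ 0.00449923  0.98047892 -0.19645478 -0.0068098 ] [-1.09684419  1.85770849 -0.66377168] [-15.10948562  -5.82437579   8.96515871]
```

The carrier is flat (slope ≤ 0.007 rad) and flush at stop_far within 0.5 mm. The pushes are steady at about 12 N in x and 11 N in y. I'm handing in.

```bash
python3 -c "
from bench import *
print(hand_in())"
```

```text
the job is handed in; nothing more can be done
None
```

I lifted the carrier about 12 mm off the hook, drew it off 85 mm and carried it to the reader. There I set it on the stage, pressed it against stop_far and then stop_left, and handed in at about 14 s still gripping and pushing. The hand-in gives no verdict.

**Last checks**
- **Height and tilt:** the block top is 60 mm above the stage, and the tilt is at most 0.01 rad.
- **Flush fit:** the carrier's front is within about 0.5 mm of stop_far's face. I judged stop_left by contact force and the camera view, not by a measured gap.
- **Push:** about 12 N towards stop_far and 11 N towards stop_left, measured at the wrist and steady. Stage friction takes some of this, and I could not read the force at each stop separately.
- **Bystanders:** nothing touched or moved as far as the pictures show; I did not re-measure their positions.

**Readings that disagreed:** two slope readings (0.03 and 0.64 rad) included stray pixels outside the block's top. Repeating the fit on clean pixels gave 0.002–0.009 rad. The tool itself leans about 0.017 rad under the push, and the carrier does not follow it.

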